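# Back a ratcheted vial carousel off by one notch

### The arm

A 6-joint arm with a two-finger parallel gripper is mounted at the origin on a cart in front of the work surface, level with it; the furniture and walls round the work are solid. World frame = base frame: x ahead of the robot, y to its left, z up, the work surface at z = 0. Lengths are in m, angles in rad, forces in N, time in s.
With the tool pointing down it reaches from about 0.375 to 0.9 m from the base axis. Payload 3.1 kg.
Tool frame: the origin (TCP) lies at the very end of the fingers, on their centre line; the grasp point (between the pads) lies 19 mm behind it; z points along the fingers, y is the direction in which the jaws open and shut (so a half turn about z gives the same grasp; the last joint's range is limited). The gripper opens to 85 mm and grips with 20 to 120 N. Pads are 22 mm wide; open, the fingers measure 114 mm over their backs; the gripper's body (76 mm by 85 mm) begins 54 mm behind the grasp point. The pads swing forward as they close: fully open they stand 13 mm farther back than shut.
Start: joints at [1.089, 0.527, 1.433, -0, 1.181, -0.178], TCP at [0.186, 0.597, 0.231] pointing down, gripper open.
Joint ranges: [-3.08, 3.08], [-0.75, 2.2], [0.22, 2.44], [-1.43, 4.57], [0, 2.65], [-2.85, 2.85]. Speed limits (rad/s): [2.79, 2.79, 3.14, 3.14, 3.14, 3.14].

### API

Orientations are given as a unit quaternion [x, y, z, w].
In Python, from station import * gives the robot as it stands.
- The arm moves only by the tool jog_arm, never from a script. Its argument "motion" is a list of rows, each a list of 5 numbers: the shift along the world's x, y, z in cm, then the turn about the world's z in degrees, then the closure in counts, from 0 (fully open) to 255 (shut). In form: [[tx, ty, tz, yaw, jaw], ...]. A call has 1 to 10 rows; each row shifts and turns the pose as measured when the row begins; what a row does not reach is not made up. A row lasts 1/12 s, in which the tool goes at most 41.7 mm and 7.16 degrees, less where a joint would pass 70% of its speed; a pose out of reach is approached as far as the arm can. A call with a gripper value outside its range is refused whole. The fingers move at their own pace and stop on an object; "squeeze" is the grip in N (left out, the last holds). Time passes only in rows, so rows that do not move let the fingers close. It gives the time, the measured TCP pose, the force and the opening at its end, in the units of the state.
- sense(): the state, without advancing time (a new reading comes with each control period).
- snapshot(name): name is "side" or "top" or "wrist"; returns a dict with "img" (420x560x3 uint8, red, green, blue), "depth" (420x560 float32, m along the optical axis (not along the pixel's ray), 0 where there is no reading), "intrinsics" (3x3 intrinsics, pixels), "eye" and "attitude" of the camera in the world. Camera axes: x right, y down, z forward; pixel columns grow to the right and rows downward; lengths in m; the calibration is good to about 2 mm. A picture is of the moment at which its call begins.
- sign_off(): hands the job in, once; it reports no verdict.
The state is a dict: "t": time; "q": joint angles; "qd": joint speeds; "tau": joint torques, N m; "tcp_pos": TCP position; "tool_rot": TCP orientation; "force": force on the tool from outside, world axes, zero at the start; "ft_torque": the same for the moment, N m; "finger_gap": opening from 0.0 (shut) to 1.0 (fully open).
Only numpy, scipy, OpenCV 4.12 (cv2) and the standard library are available. Lean on these libraries where they do the work, as an engineer would, in place of code of your own. Each camera call takes 0.05 s, during which the arm holds its last target.

### The job

The vial carousel has been clicked one notch too far. With a closed fingertip, lift the brass ratchet pawl by flipping its ball lever over until it stays up, push the wheel one notch backward (clockwise seen from above) by its red peg so that the peg stands at the white pointer, then flip the pawl down again so that it drops fully between the teeth. Only touch and push: grasp nothing, leave the vials in their wells and do not disturb the other things on the bench.

Things in the scene. Friction and masses are not known exactly. Their poses are not given: they have to be found in the camera images.
- stand: Fixed grey round stand, 244 mm across, 12 mm thick, with a foot to one side (+y, -x) that carries the pawl's bracket; origin on the worktop, on the wheel's upright axis; z up, the pointer on its -x side.
- pointer (a point): Top of the white pointer post (10 mm square, 48 mm high) on the stand, 115 mm from the wheel's axis.
- wheel_top (a point): Centre of the wheel's top face, 30 mm above the worktop. The wheel is a grey disc 212 mm across with 12 aluminium saw teeth round its edge (30 deg or 0.524 rad apart, tops 40 mm above the worktop), five white wells (37 mm across, tops at 48 mm), a hub (top at 46 mm) and one red-capped peg. Axes those of the stand.
- peg (a point): Centre of the top of the upright red-capped peg on the wheel, 84 mm above the worktop, 68 mm from the wheel's axis; red cap 16 mm across over the upper 26 mm, below it a steel pin 12 mm across. At the start it stands 27 to 29 deg past the pointer, counterclockwise seen from above (206.7 deg from the stand's +x when joint wheel is 0). Nothing else within 25 mm of it above 50 mm height.
- wheel (a joint): Wheel's turn, rad, counterclockwise from above (forward) positive; friction 0.06 N m, stays where left. Starts at 0 to 0.03. The seated pawl stops it backward at about -0.03; forward it clicks. With the peg at the pointer, one notch back, it reads -0.466; there the pawl drops fully in anywhere from -0.52 to -0.39; farther back it lands on a tooth top.
- pawl (a joint): Turn of the brass pawl (52 mm long) about its level pivot pin, rad: 0 = down between teeth, about 0.15 = on a tooth top, 1.40 = raised against its stop. Held by its weight alone (0.16 kg; under 2 N at the ball): past about 1.05 it falls over to the raised stop and stays; pushed back below about 0.8 it falls down by itself.
- lever_pivot (a point): Point on the pivot axis in the lever's upright swing plane, 47 mm above the worktop, fixed to the stand (-69 mm in its x, 139 mm in its y), axes those of the stand. The lever swings in the plane of z and the stand's direction (0.707, 0.707, 0); the pawl itself lies parallel, 50 mm nearer the wheel. The bracket between them is 57 mm high.
- pawl_ball (a point): Centre of the black ball, slippery, 18 mm across, on the pawl's lever (8 mm rod), 50 mm from lever_pivot. Pawl down: the lever stands 55 deg above level, leaning towards the stand's (-0.707, -0.707, 0), ball 88 mm above the worktop. Pushed level along the stand's (0.707, 0.707, 0) it goes up (97 mm at most) and over and rests leaning the other way, 45 deg above level, ball 82 mm high.
- vial_a: Loose sample vial with black cap, 25 mm across, 47 mm high, standing in a well of the wheel; origin at the centre of its underside (32 mm above the worktop). Stays in its well.
- vial_b: Another such vial.
- vial_c: Another such vial.
- beaker: Glass beaker, 64 mm across, 67 mm high, bystander; origin under its centre.
- tub: Round white tub, 53 mm across, 46 mm high, bystander; origin under its centre.
- petri: Small clear dish, 56 mm across, 12 mm high, bystander; origin under its centre.
- wash_bottle: White wash bottle with red spout, 195 mm high, bystander; origin under its centre.
- carton: Small plain carton, 40x45x30 mm, bystander; origin under its centre.
- marker: White and red marker pen lying down, 137 mm long, bystander; origin under its centre.
- jar: Clear glass jar, 62 mm across, 60 mm high, bystander; origin under its centre.

How it is judged:
On the way, in this order (a step that is already met when the one before it is completed fails the run):
1. the pawl is lifted and stays up by itself, the wheel not yet turned back (value of joint pawl above 1.15 rad and value of joint wheel above -0.2 rad), for 0.2 s.
2. the wheel is pushed back one notch (value of joint wheel between -0.6 and -0.36 rad), for 0.2 s.
At the end, for the whole second after the job is handed in: The wheel rests one notch back (joint wheel between -0.60 and -0.36 rad) with the pawl fully down between the teeth (joint pawl below 0.07 rad) (all of step 2 and value of joint pawl below 0.07 rad and velocity of joint wheel between -0.05 and 0.05 rad/s); the robot touches nothing.
It fails at once if the wheel is turned forward by a third of a notch or more, or backward by more than one and a half notches (value of joint wheel above 0.18 rad or value of joint wheel below -0.79 rad).
It fails at once if a vial is lifted (by 10 mm) out of its well or tipped over ((z of vial_a in the frame of stand above 0.042 m or angle between vial_a's own z axis and vertical above 0.5 rad) or (z of vial_b in the frame of stand above 0.042 m or angle between vial_b's own z axis and vertical above 0.5 rad) or (z of vial_c in the frame of stand above 0.042 m or angle between vial_c's own z axis and vertical above 0.5 rad)).
It fails at once if another thing on the bench is moved by more than 15 mm or lifted (distance of any of beaker, tub, petri, wash_bottle, carton, marker, jar from where it was at the start of the episode above 0.015 m).
It also fails if it takes over 54 s, if anything falls off the work surface, if the arm or the gripper's body presses on something with over 40 N, if the wrist force passes 120 N, or if a joint passes its speed limit or range.

## Working session

There is one attempt and no reset: what is moved stays moved. The work goes in short steps, Python scripts to look and compute and a tool call to move; the robot and the scene stay as the last step left them, time stands still between calls to the robot, and variables do not carry over. Pictures are saved under pics/ and viewed, and the job is handed in when it is done.

Besides the shell and the picture viewer there is one more tool, called as a command line: name --pt "numbers of a row" for each row, then --argument value for the rest. jog_arm: Moves the arm, as the interface text tells. Its arguments: {"type":"object","properties":{"motion":{"type":"array","items":{"type":"array","items":{"type":"number"}}},"squeeze":{"type":"number"}},"required":["motion"]}

```bash
mkdir -p pics
python3 - <<'E'
from station import *
import cv2,pickle
s=sense();print(s['t'],s['tcp_pos'],s['tool_rot'],s['force'],s['finger_gap'])
for n in ['side','top']:
    d=snapshot(n);pickle.dump(d,open(n+'.pkl','wb'));cv2.imwrite(f'pics/{n}0.png',d['img'][:,:,::-1]);print(n,d['eye'],d['attitude'],d['intrinsics'])
E
```

```text
0.0 [0.18600619 0.59593012 0.23034905] [ 1.50824249e-01  9.88560016e-01 -1.01387425e-03 -3.36116658e-04] [ 0.25331716 -0.30493998 -0.05942836] 1.0016081881486942
side [ 0.42424472 -1.17802107  0.99428372] [ 0.89651085 -0.05275404  0.02721132 -0.43902715] [[467.04591936   0.         272.80962067]
 [  0.         467.04591936 206.46547248]
 [  0.           0.           1.        ]]
top [0.3414716  0.00302716 1.52813738] [-0.70441146  0.70492893 -0.05907629  0.05822107] [[425.41164301   0.         273.65013198]
 [  0.         425.41164301 206.92075239]
 [  0.           0.           1.        ]]
```

View pics/side0.png

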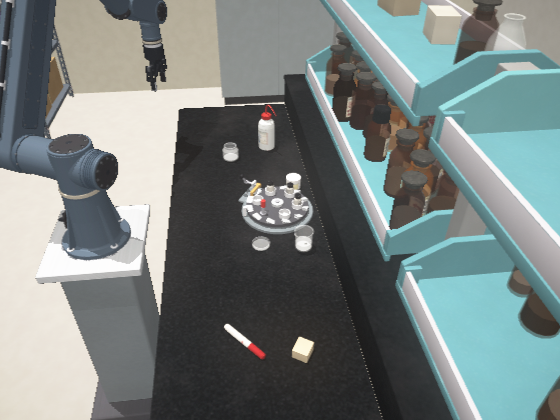

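View pics/top0.png

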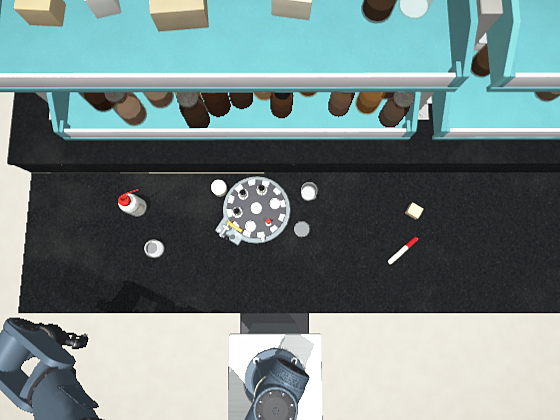

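The wheel is at about (256,210) in top and (277,207) in side, with the pawl bracket at about (230,230) in top. I'll zoom in on both.

```bash
cat > h.py <<'E'
import numpy as np,cv2,pickle
from scipy.spatial.transform import Rotation as R
def load(n): return pickle.load(open(n+'.pkl','rb'))
def ray(d,u,v):
    K=d['intrinsics'];r=np.linalg.solve(K,[u,v,1.]);return R.from_quat(d['attitude']).as_matrix()@r
def onplane(d,u,v,z):
    r=ray(d,u,v);e=np.array(d['eye']);return e+r*(z-e[2])/r[2]
def proj(d,p):
    c=R.from_quat(d['attitude']).as_matrix().T@(np.array(p)-d['eye']);c=d['intrinsics']@c;return c[:2]/c[2]
def atdepth(d,u,v): return np.array(d['eye'])+ray(d,u,v)*d['depth'][int(round(v)),int(round(u))]
def crop(d,u0,v0,u1,v1,k,fn): cv2.imwrite(fn,cv2.resize(d['img'][v0:v1,u0:u1,::-1],None,fx=k,fy=k,interpolation=cv2.INTER_CUBIC))
E
python3 - <<'E'
from h import *
t=load('top');s=load('side')
crop(t,205,165,305,250,7,'pics/topz.png');crop(s,230,160,320,255,6,'pics/sidez.png')
E
```

```text
(no output)
```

View pics/topz.png

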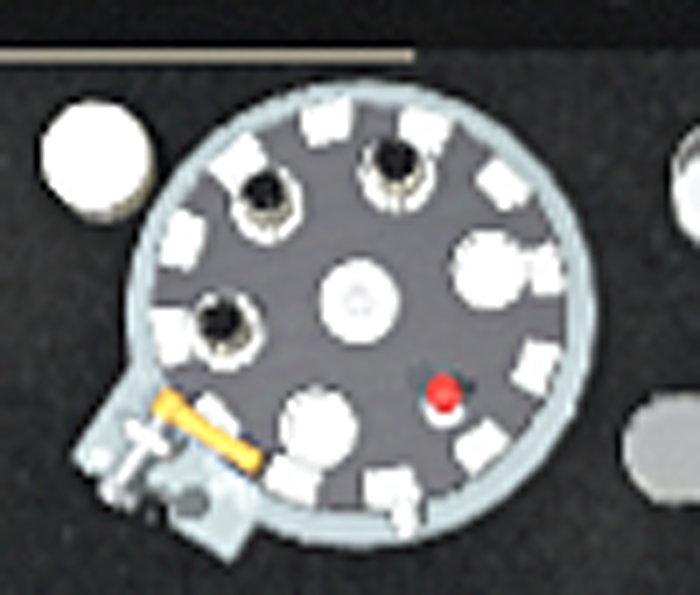

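View pics/sidez.png

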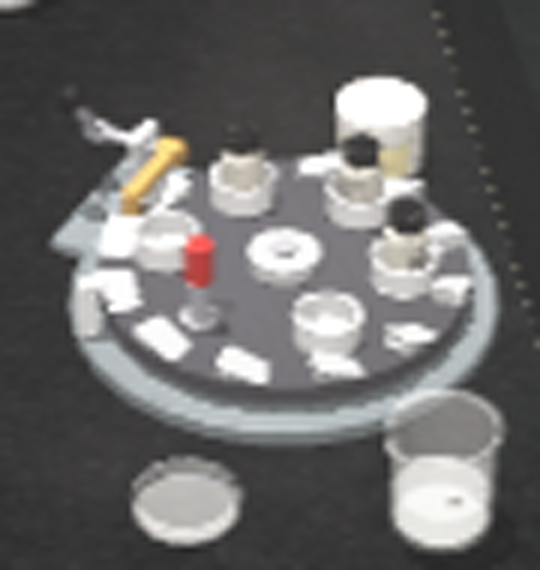

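Run:
```python
from h import *
t=load('top');s=load('side')
# stand ring: fit ellipse of bluish-grey ring via outer contour at z=12mm
def tri(a,b):
    r1=ray(t,*a);r2=ray(s,*b);r1/=np.linalg.norm(r1);r2/=np.linalg.norm(r2);e1=np.array(t['eye']);e2=np.array(s['eye'])
    A=np.stack([r1,-r2],1);x=np.linalg.lstsq(A,e2-e1,rcond=None)[0];p=e1+r1*x[0];q=e2+r2*x[1];return (p+q)/2,np.linalg.norm(p-q)
T=lambda x,y:((x+.5)/7-.5+205,(y+.5)/7-.5+165)
S=lambda x,y:((x+.5)/6-.5+230,(y+.5)/6-.5+160)
hub=onplane(t,*T(360,301),.046);hs=onplane(s,*S(285,252),.046);print('hub',hub,hs,tri(T(360,301),S(285,252)))
for d,n in((t,'t'),(s,'s')):
    im=d['img'].astype(int);m=((im[...,0]-im[...,1]>80)&(im[...,0]-im[...,2]>80)).astype(np.uint8)
    x0,y0,x1,y1=(205,165,305,250) if n=='t' else (230,160,320,255)
    ys,xs=np.nonzero(m[y0:y1,x0:x1]);print(n,'red',xs.mean()+x0,ys.mean()+y0,len(xs),xs.min()+x0,xs.max()+x0,ys.min()+y0,ys.max()+y0)
peg=onplane(t,*T(443,390),.084);ps=onplane(s,*S(200,240),.084);print('peg',peg,ps,np.linalg.norm((peg-hub)[:2]))
pt=onplane(t,*T(405,490),.048);ps=onplane(s,*S(88,281),.048);print('pointer',pt,ps,np.linalg.norm((pt-hub)[:2]),np.linalg.norm((ps-hub)[:2]))
print('ball',tri(T(155,510),S(68,98)),onplane(t,*T(155,510),.088),onplane(s,*S(68,98),.088))
# ring outline
for lab,pts in (('ring',[(T(597,310)),(T(128,310)),T(360,82),T(360,547)]),):
    P=[onplane(t,*p,.012) for p in pts];print([p.round(4) for p in P])
a=np.arctan2(*(hub-pt)[:2][::-1]);print('yaw stand from pointer',np.degrees(a))
a=np.arctan2(*(peg-hub)[:2][::-1]);print('peg ang',np.degrees(a))
# all from pegs & joint: yaw=peg-206.7..-208.4
# predictions of yaw with pivot
```

```text
hub [0.58761401 0.0634587  0.046     ] [0.58879175 0.06011502 0.046     ] (array([0.58866792, 0.06357096, 0.04325911]), np.float64(0.0011812778259595875))
t red 267.9090909090909 220.9090909090909 22 266 270 219 223
s red 262.61764705882354 202.79411764705884 34 261 265 199 207
peg [0.53714792 0.02104684 0.084     ] [0.53794005 0.02642358 0.084     ] 0.06592109925686615
pointer [0.49175469 0.04036847 0.048     ] [0.4773396 0.0438066 0.048    ] 0.09860105240085404 0.1120118332697288
ball (array([0.47664339, 0.16000278, 0.09162285]), np.float64(0.002139218130604348)) [0.47806099 0.1604396  0.088     ] [0.47577936 0.16518844 0.088     ]
[array([ 0.5885, -0.0574,  0.012 ]), array([0.5886, 0.1845, 0.012 ]), array([0.7093, 0.0655, 0.012 ]), array([0.4663, 0.0641, 0.012 ])]
yaw stand from pointer 13.543188454576033
peg ang -139.95620320051628
```

jog_arm --pt "1.9 -3.4 0 -2 255" --pt "1.9 -3.4 0 -2 255" --pt "1.9 -3.4 0 -2 255" --pt "1.9 -3.4 0 -2 255" --pt "1.9 -3.4 0 -2 255" --pt "1.9 -3.4 0 -2 255" --pt "1.9 -3.4 0 -2 255" --pt "1.9 -3.4 0 -2 255" --pt "1.9 -3.4 0 0 255" --pt "0 0 0 0 255"

```text
t: 0.93
tcp_pos: [0.3585, 0.2782, 0.2267]
tool_rot: [0.289, 0.957, -0.001, -0.001]
force: [-0.3, -0.2, 1.0]
finger_gap: 0.001
```

View wrist.

jog_arm --pt "1.9 -3.4 0 0 255" --pt "1.9 -3.4 0 0 255" --pt "1.5 -3.4 0 0 255" --pt "1.0 -3.0 0 0 255" --pt "0 0 0 0 255"

```text
t: 1.35
tcp_pos: [0.4224, 0.1436, 0.2263]
tool_rot: [0.289, 0.957, -0.001, -0.001]
force: [-0.1, -0.7, -0.1]
finger_gap: 0.0
```

Run:
```python
from station import *
import cv2,pickle
from h import *
s=sense();print(s['t'],s['tcp_pos'])
for n in ['wrist','side']:
    d=snapshot(n);pickle.dump(d,open(n+'1.pkl','wb'));print(d['eye'],d['attitude'])
    cv2.imwrite(f'pics/{n}1.png',d['img'][:,:,::-1])
crop(load('side1'),220,120,330,230,5,'pics/side1z.png')
```

```text
1.35 [0.42238593 0.14357738 0.22632718]
[0.36590036 0.18081659 0.3682957 ] [0.87333017 0.46827935 0.06254475 0.11873087]
[ 0.42424472 -1.17802107  0.99428372] [ 0.89651085 -0.05275404  0.02721132 -0.43902715]
```

View pics/wrist1.png

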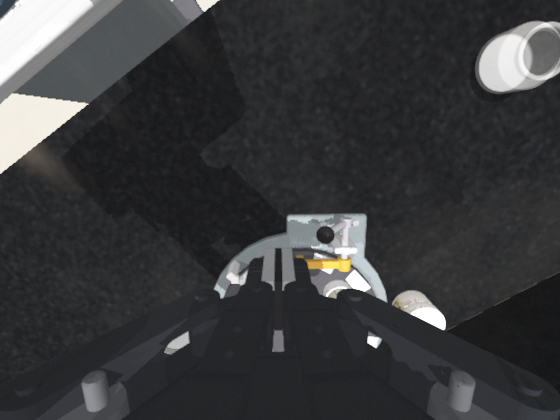

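View pics/side1z.png

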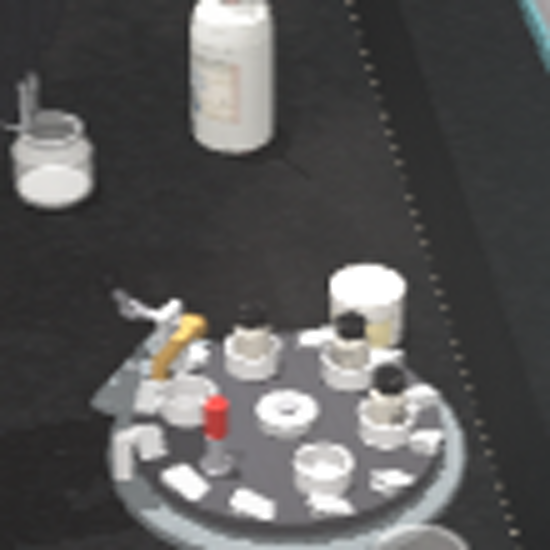

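Wrist view: black ball at (325,235). The foot's edges run parallel to the image rows, so the tool is lined up with the swing plane.

Run:
```python
from h import *
w=load('wrist1')
im=w['img'].astype(int);sub=im[222:250,310:342];m=sub.sum(2)<60
n,l,st,c=cv2.connectedComponentsWithStats(m.astype(np.uint8));print(st,c+[310,222])
u,v=325,235
print(onplane(w,u,v,.088),atdepth(w,u,v))
for p in((289,215),(366,214),(365,250)):print(onplane(w,*p,.012))
a=onplane(w,289,215,.012);b=onplane(w,366,214,.012);print(np.degrees(np.arctan2((b-a)[1],(b-a)[0])))
hub=np.array([.588,.063]);
for yaw in(11,12,13):
    y=np.radians(yaw);Rm=np.array([[np.cos(y),-np.sin(y)],[np.sin(y),np.cos(y)]])
    print(yaw,'ball',hub+Rm@[-.0893,.1187],'pivot',hub+Rm@[-.069,.139],'ptr',hub+Rm@[-.115,0])
```

```text
[[  0   0  32  28 896]] [[325.5 235.5]]
[0.47502906 0.16322609 0.088     ] [0.47169933 0.16376281 0.09655237]
[0.45792554 0.13514881 0.012     ]
[0.50906545 0.21447589 0.012     ]
[0.54988998 0.19023276 0.012     ]
57.191276647188786
11 ball [0.47769166 0.1624799 ] pivot [0.49374527 0.18628036] ptr [0.47511287 0.04105697]
12 ball [0.4759723  0.16053961] pivot [0.49160809 0.18461661] ptr [0.47551303 0.03909016]
13 ball [0.47428706 0.1585696 ] pivot [0.48950027 0.18291582] ptr [0.47594744 0.03713063]
```

jog_arm --pt "2.9 -1.9 0 0 255" --pt "0 0 -3.5 0 255" --pt "0 0 -3.5 0 255" --pt "0 0 -3.5 0 255" --pt "0 0 -3.0 0 255" --pt "0 0 0 0 255"

```text
t: 1.95
tcp_pos: [0.4504, 0.1358, 0.0892]
tool_rot: [0.284, 0.959, 0.003, 0.002]
force: [0.6, -0.0, 0.2]
finger_gap: -0.0
```

jog_arm --pt "0.2 -0.8 -0.9 0 255" --pt "0.2 -0.2 0 0 255" --pt "0 0 0 0 255"

```text
t: 2.2
tcp_pos: [0.452, 0.1299, 0.0801]
tool_rot: [0.281, 0.96, 0.003, -0.001]
force: [0.1, 0.7, -0.6]
finger_gap: 0.002
```

Run:
```python
from station import *
import cv2,pickle
from h import *
s=sense();print(s['t'],s['tcp_pos'],s['tool_rot'])
for n in ['wrist','side']:
    d=snapshot(n);pickle.dump(d,open(n+'2.pkl','wb'))
    cv2.imwrite(f'pics/{n}2.png',d['img'][:,:,::-1])
crop(load('side2'),220,130,320,230,5,'pics/side2z.png')
```

```text
2.2 [0.45197777 0.12994692 0.08008983] [ 2.81322754e-01  9.59609274e-01  2.67525579e-03 -6.26029273e-04]
```

View pics/wrist2.png

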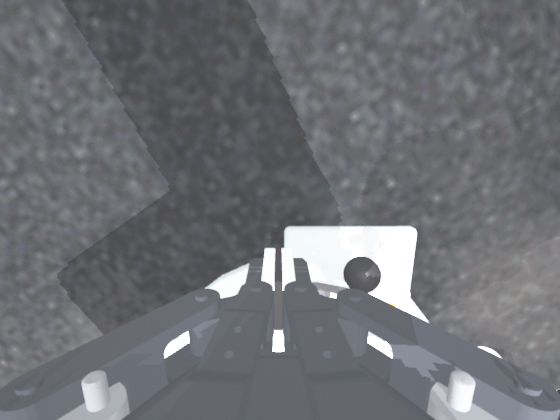

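View pics/side2z.png

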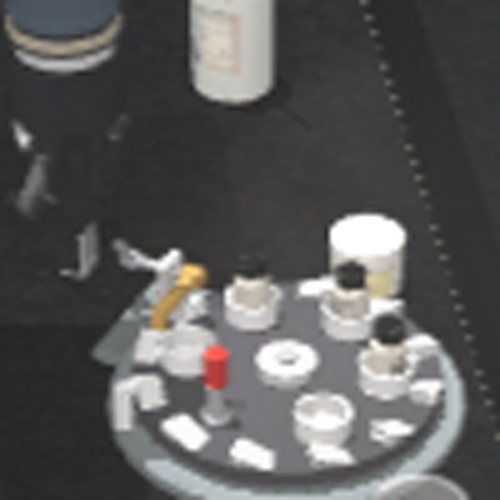

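Run:
```python
from h import *
w=load('wrist2');print(onplane(w,362,274,.088),atdepth(w,362,274),proj(w,[.45198,.12995,.0801]),proj(w,[.476,.162,.088]))
```

```text
[0.47455953 0.16365122 0.088     ] [0.47043641 0.16373754 0.09492135] [278.94192782 265.63454206] [360.43974683 277.90462776]
```

jog_arm --pt "0.6 0.8 0 0 255" --pt "0.55 0.85 0 0 255" --pt "0.55 0.85 0 0 255" --pt "0.55 0.85 0 0 255" --pt "0.55 0.85 0 0 255" --pt "0.55 0.85 0 0 255"

```text
t: 2.8
tcp_pos: [0.4892, 0.1858, 0.0864]
tool_rot: [0.281, 0.96, 0.004, 0.003]
force: [-0.7, -0.4, 0.0]
finger_gap: -0.001
```

jog_arm --pt "0.2 0.3 -0.4 0 255" --pt "0 0 0 0 255"

```text
t: 2.97
tcp_pos: [0.4944, 0.1921, 0.0827]
tool_rot: [0.28, 0.96, 0.006, 0.006]
force: [0.2, 0.5, 0.7]
finger_gap: -0.001
```

```bash
cat > look.py <<'E'
import sys
from station import *
from h import *
k=sys.argv[1];s=sense();print(s['t'],s['tcp_pos'],s['force'])
for n in ['wrist','side','top']:
    d=snapshot(n);pickle.dump(d,open(n+k+'.pkl','wb'))
    cv2.imwrite(f'pics/{n}{k}.png',d['img'][:,:,::-1])
a=cv2.resize(load('side'+k)['img'][150:250,220:320,::-1],None,fx=4,fy=4,interpolation=cv2.INTER_CUBIC)
b=cv2.resize(load('top'+k)['img'][160:260,205:305,::-1],None,fx=4,fy=4,interpolation=cv2.INTER_CUBIC)
cv2.imwrite(f'pics/both{k}.png',np.hstack([a,b]))
E
python3 look.py 3
```

```text
2.9667 [0.49444673 0.19213474 0.08266388] [0.22311454 0.53904514 0.73514727]
```

View pics/wrist3.png

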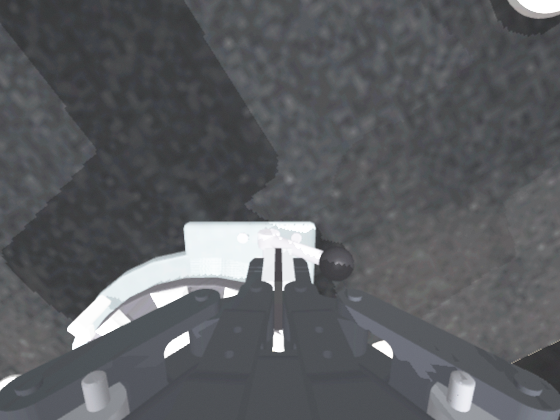

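View pics/both3.png

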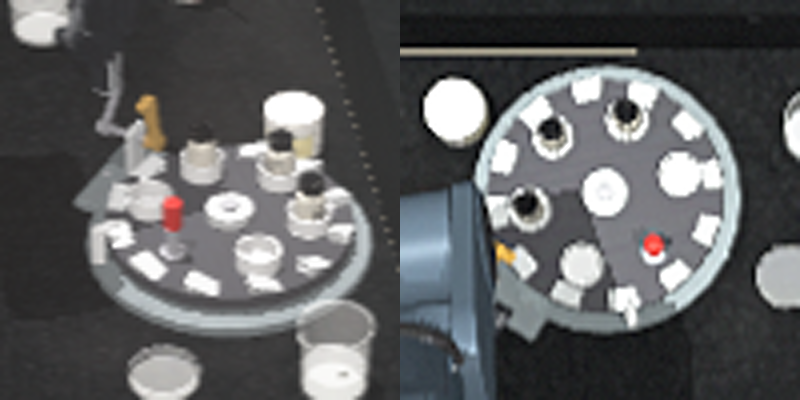

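jog_arm --pt "-0.3 -0.4 3.0 0 255" --pt "0 0 3.5 0 255" --pt "0 0 2.5 0 255" --pt "1.0 -3.3 0 -6 255" --pt "1.0 -3.3 0 -6 255" --pt "1.0 -3.3 0 -6 255" --pt "1.0 -3.3 0 -6 255" --pt "1.0 -3.3 0 -6 255" --pt "1.0 -3.3 0 0 255" --pt "0 0 0 0 255"

```text
t: 3.95
tcp_pos: [0.5447, -0.0225, 0.1748]
tool_rot: [0.53, 0.848, 0.003, 0.002]
force: [-0.1, -0.0, 1.0]
finger_gap: 0.001
```

```bash
python3 look.py 4
```

```text
3.95 [ 0.54465617 -0.02248681  0.17479799] [-0.1022742  -0.01322538  1.04320794]
```

View pics/wrist4.png

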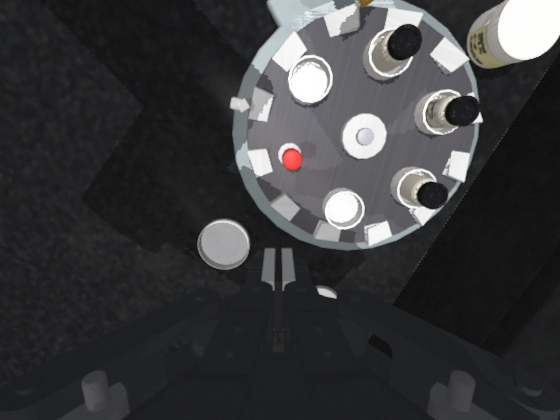

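View pics/both4.png

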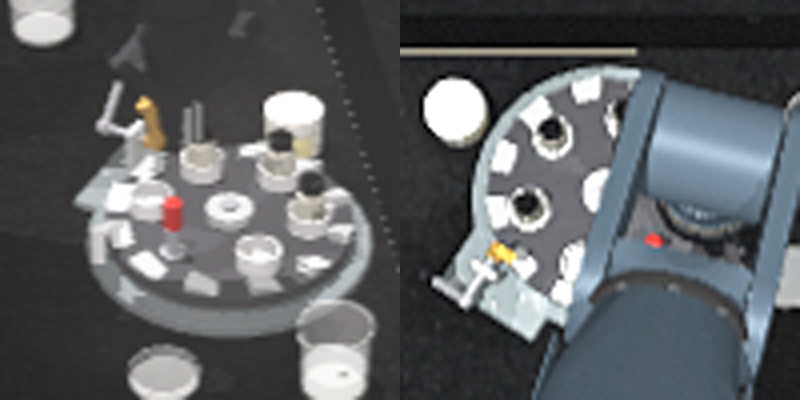

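The wrist view shows hub (365,135), red cap (292,159) and pointer (239,104). The pawl is still raised in both views.

```bash
cat > meas.py <<'E'
import sys
from h import *
w=load('wrist'+sys.argv[1]);im=w['img'].astype(int)
m=((im[...,0]-im[...,1]>90)&(im[...,0]-im[...,2]>90)).astype(np.uint8)
n,l,st,c=cv2.connectedComponentsWithStats(m);i=1+np.argmax(st[1:,4]);print('red',c[i],st[i])
p=onplane(w,*c[i],.083);h=np.array([.588,.063])
if len(sys.argv)>2: h=onplane(w,float(sys.argv[2]),float(sys.argv[3]),.046)[:2];q=onplane(w,float(sys.argv[4]),float(sys.argv[5]),.048);print('ptr',q,np.linalg.norm(q[:2]-h),np.degrees(np.arctan2(*(q[:2]-h)[::-1])))
d=p[:2]-h;print('hub',h,'peg',p,np.linalg.norm(d),np.degrees(np.arctan2(d[1],d[0])))
E
python3 meas.py 4 365 135 238 103
```

```text
red [291.7625  158.91875] [283 149  19  21 320]
ptr [0.47625312 0.042404   0.048     ] 0.11242732398617586 -167.49357131828722
hub [0.58601274 0.06675004] peg [0.53455046 0.02279323 0.083     ] 0.06767989061920629 -139.49750464467897
```

jog_arm --pt "0.9 0.5 -3.5 0 255" --pt "0 0 -3.5 0 255" --pt "0 0 -3.0 0 255" --pt "0 0 -0.6 0 255" --pt "0 0 0 0 255"

```text
t: 4.52
tcp_pos: [0.5482, -0.0051, 0.0673]
tool_rot: [0.526, 0.851, 0.004, -0.001]
force: [0.0, -0.1, -0.3]
finger_gap: 0.002
```

jog_arm --pt "-0.3 0.6 -0.3 0 255" --pt "-0.3 0.6 0 0 255" --pt "-0.3 0.6 0 0 255" --pt "-0.3 0.6 0 0 255" --pt "0 0 0 0 255"

```text
t: 4.93
tcp_pos: [0.5361, 0.0228, 0.0687]
tool_rot: [0.524, 0.852, 0.005, 0.002]
force: [1.0, -0.3, -0.3]
finger_gap: -0.0
```

```bash
python3 look.py 5; python3 meas.py 5
```

```text
4.9333 [0.5360553  0.02276738 0.06870105] [ 1.03401872 -0.32287146 -0.27980161]
red [273.7360496  228.97254207] [ 257  208   34   43 1129]
hub [0.588 0.063] peg [0.52276052 0.04334118 0.083     ] 0.06813705921882546 -163.23070644851538
```

View pics/wrist5.png

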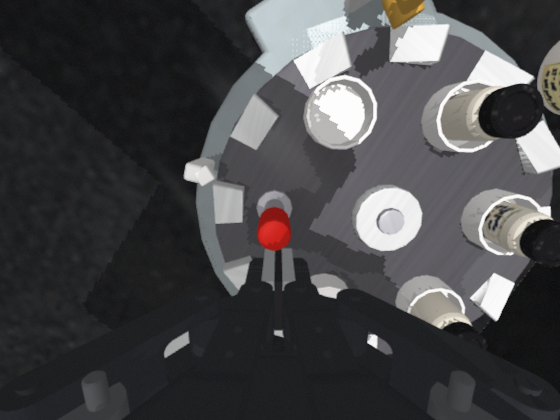

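View pics/both5.png

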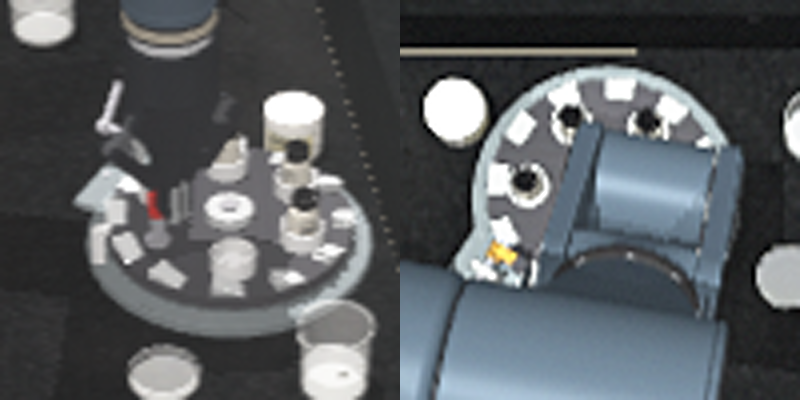

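Run:
```python
from h import *
w=load('wrist5')
h=onplane(w,389,221,.046);q=onplane(w,201,174,.048);p=onplane(w,274,236,.084)
print(h,q,p)
f=lambda v:np.degrees(np.arctan2(v[1],v[0]))
print(f(q-h),np.hypot(*(q-h)[:2]),f(p-h),np.hypot(*(p-h)[:2]))
```

```text
[0.58508848 0.0660732  0.046     ] [0.47889581 0.04313768 0.048     ] [0.52419301 0.04074987 0.084     ]
-167.81244498924522 0.1086412463094548 -157.42005066028878 0.06595096104292697
```

jog_arm --pt "-0.2 0.5 -0.2 0 255" --pt "-0.15 0.4 0 0 255" --pt "0 0 0 0 255"

```text
t: 5.33
tcp_pos: [0.5348, 0.0304, 0.0672]
tool_rot: [0.525, 0.851, 0.006, 0.004]
force: [0.1, 0.1, -0.6]
finger_gap: 0.001
```

```bash
python3 look.py 6; python3 meas.py 6
```

```text
5.3333 [0.53478793 0.03040617 0.06720782] [ 0.07123896  0.13557871 -0.61120011]
red [270.15378007 233.50515464] [ 254  212   33   43 1164]
hub [0.588 0.063] peg [0.5207731  0.04890585 0.083     ] 0.06868843801751312 -168.15940518803168
```

View pics/wrist6.png

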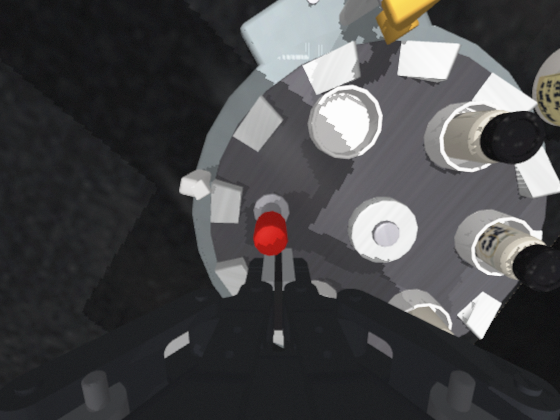

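Run:
```python
from h import *
w=load('wrist6')
h=onplane(w,384,231,.046);q=onplane(w,196,185,.048);p=onplane(w,270,241,.084)
print(h,q,p)
f=lambda v:np.degrees(np.arctan2(v[1],v[0]))
print(f(q-h),np.hypot(*(q-h)[:2]),f(p-h),np.hypot(*(p-h)[:2]))
crop(w,180,160,420,280,3,'pics/w6z.png')
```

```text
[0.58399767 0.06733753 0.046     ] [0.47794391 0.04460439 0.048     ] [0.52211721 0.0460586  0.084     ]
-167.9014560135177 0.10846288090712856 -161.0233666953746 0.0654368696335298
```

View pics/w6z.png

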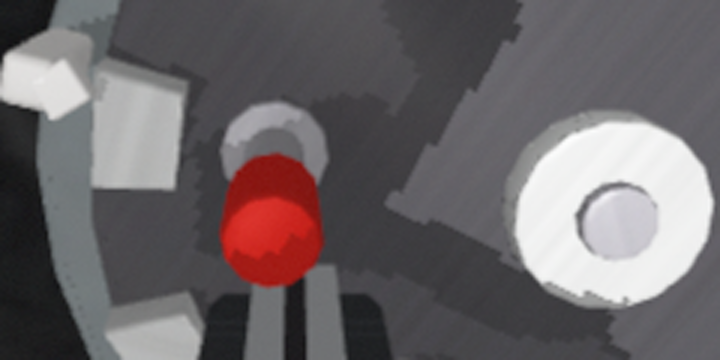

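Run:
```python
from h import *
w=load('wrist6')
f=lambda v:np.degrees(np.arctan2(v[1],v[0]))
h=onplane(w,384.3,230,.046);p=onplane(w,270.7,240,.084)
for a in((200,189),(197,187)):
  q=onplane(w,*a,.048);print(f(q-h),np.hypot(*(q-h)[:2]))
print(f(p-h),np.hypot(*(p-h)[:2]))
b=onplane(w,(275/3)+180,145/3+160,.033);print('base',b,f(b-h),np.hypot(*(b-h)[:2]))
# teeth angles: tooth inner etc
```

```text
-166.69348459211776 0.10596236616860423
-167.07346208380747 0.10771457843735117
-160.9283197184922 0.0652240599367766
base [0.52183529 0.04754091 0.033     ] -161.79499546523425 0.06526070734710553
```

jog_arm --pt "-0.15 0.5 -0.2 0 255" --pt "-0.1 0.35 0 0 255" --pt "0 0 0 0 255"

```text
t: 5.73
tcp_pos: [0.5331, 0.0383, 0.0649]
tool_rot: [0.525, 0.851, 0.006, 0.005]
force: [-0.2, -0.6, -0.5]
finger_gap: -0.002
```

```bash
python3 look.py 7
python3 - <<'E'
from h import *
w=load('wrist7')
crop(w,170,150,420,290,3,'pics/w7z.png')
E
```

```text
5.7333 [0.53305601 0.0382795  0.06486074] [-0.19450745 -0.64214975 -0.46582545]
```

View pics/w7z.png

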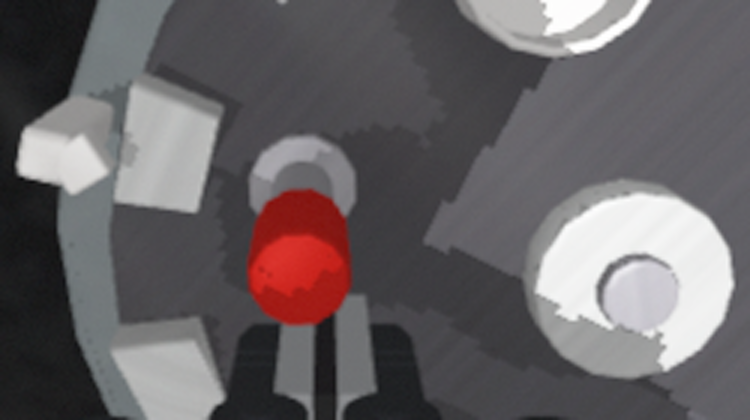

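Run:
```python
from h import *
w=load('wrist7')
C=lambda x,y:(x/3+170,y/3+150)
f=lambda v:np.degrees(np.arctan2(v[1],v[0]))
h=onplane(w,*C(635,280),.046);p=onplane(w,*C(299,278),.084);q=onplane(w,*C(65,163),.048);b=onplane(w,*C(303,186),.033)
for n,x in(('cap',p),('ptr',q),('base',b)):print(n,x,f(x-h),np.hypot(*(x-h)[:2]))
print(h)
h2=np.array([.587,.065,0])
for n,x in(('cap',p),('ptr',q),('base',b)):print(n,f(x-h2),np.hypot(*(x-h2)[:2]))
```

```text
cap [0.52021205 0.05402416 0.084     ] -167.18467906625133 0.06535349824910434
ptr [0.47856983 0.04236766 0.048     ] -166.06074566871112 0.10856481978761273
base [0.52053815 0.05375816 0.033     ] -166.89271606957746 0.06509537028945435
[0.5839376  0.06852017 0.046     ]
cap -170.66750566609835 0.06768382029543654
ptr -168.2100759980222 0.11076698419998347
base -170.39944434216005 0.06740591228993068
```

View pics/both7.png

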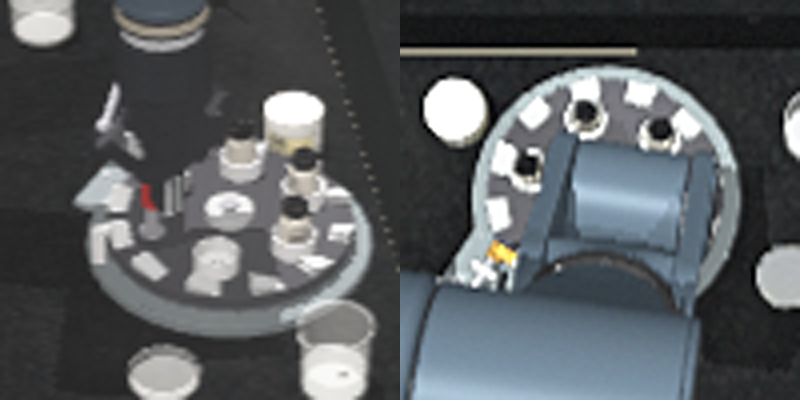

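jog_arm --pt "0.8 -1.6 0 0 255" --pt "0.8 -1.6 0 0 255" --pt "0.6 -1.4 3.0 0 255" --pt "0 -0.5 3.5 0 255" --pt "0 -1.5 3.5 0 255" --pt "0 -1.0 0.6 0 255" --pt "0 0 0 0 255"

```text
t: 6.47
tcp_pos: [0.553, -0.0399, 0.1723]
tool_rot: [0.524, 0.851, 0.004, 0.001]
force: [0.2, -0.0, 0.3]
finger_gap: 0.003
```

```bash
python3 look.py 8; python3 meas.py 8
```

```text
6.4667 [ 0.55299897 -0.03994769  0.17232346] [ 0.20510539 -0.00802368  0.31926614]
red [295.05225653  85.9216152 ] [285  74  22  25 421]
hub [0.588 0.063] peg [0.5203159  0.05234605 0.083     ] 0.0685174696091272 -171.05464036695682
```

View pics/wrist8.png

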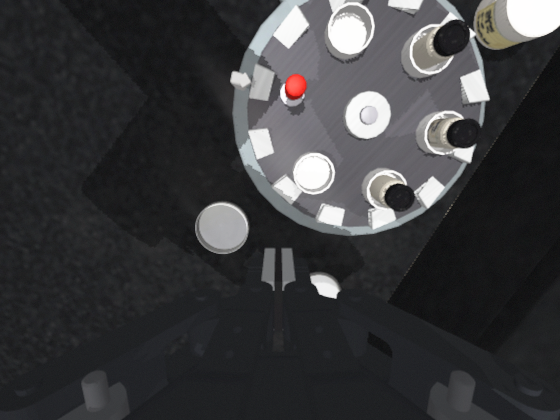

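```bash
python3 - <<'E'
from h import *
f=lambda v:np.degrees(np.arctan2(v[1],v[0]))
w4=load('wrist4');w8=load('wrist8')
def circ(w):
    out=[]
    g=cv2.cvtColor(w['img'],cv2.COLOR_RGB2GRAY)
    m=(g>200).astype(np.uint8)
    n,l,st,c=cv2.connectedComponentsWithStats(m)
    for i in range(1,n):
        if 200<st[i,4]<3000: out.append((c[i].round(1),st[i].tolist()))
    return out
for k,w in(('4',w4),('8',w8)):
    crop(w,220,0,500,250,2.5,f'pics/wz{k}.png')
E
python3 meas.py 8 368 115 239 77
```

```text
red [295.05225653  85.9216152 ] [285  74  22  25 421]
ptr [0.47624519 0.04276173 0.048     ] 0.11213821626412898 -168.44416333158992
hub [0.58611036 0.06522558] peg [0.5203159  0.05234605 0.083     ] 0.06704321778877959 -168.9241791197726
```

View pics/wz4.png

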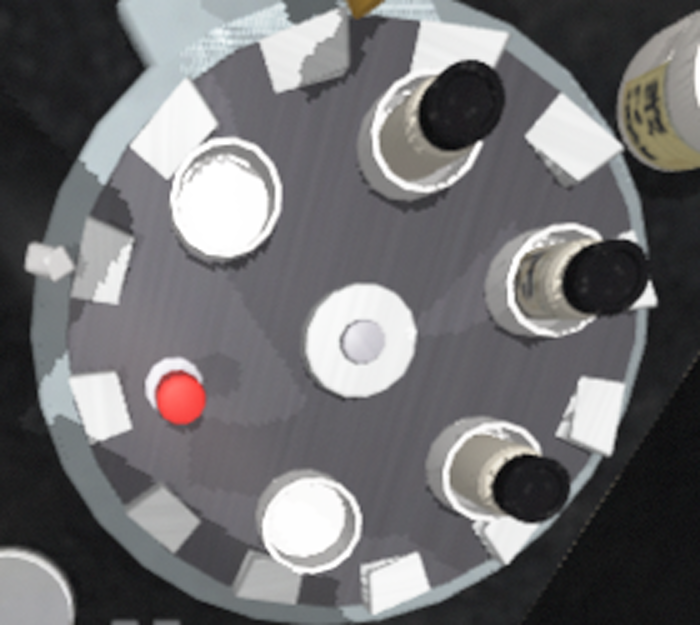

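View pics/wz8.png

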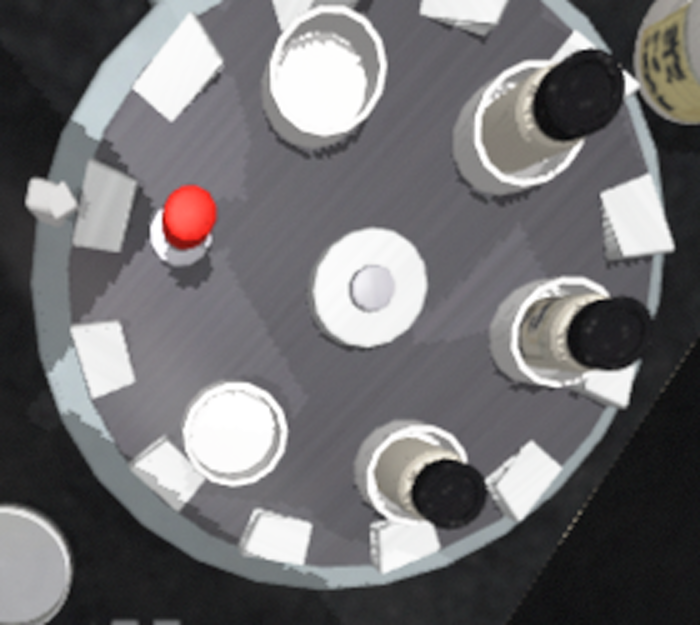

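Run:
```python
from h import *
f=lambda v:np.degrees(np.arctan2(v[1],v[0]))
w4=load('wrist4');w8=load('wrist8')
C=lambda w,x,y,z:onplane(w,x/2.5+220,y/2.5,z)
h4=C(w4,361,341,.046);h8=C(w8,370,288,.046);print(h4,h8)
for a,b,z in(((226,199),(327,70),.048),((310,522),(236,431),.048),((484,470),(417,472),.048),((180,398),(190,216),.084),((427,134),(532,124),.048),((564,280),(565,331),.048)):
    d=f(C(w8,*b,z)-h8)-f(C(w4,*a,z)-h4);print((d+180)%360-180, np.hypot(*(C(w8,*b,z)-h8)[:2]),np.hypot(*(C(w4,*a,z)-h4)[:2]))
```

```text
[0.58614013 0.06549671 0.046     ] [0.58619459 0.06508676 0.046     ]
-29.630787061016804 0.06798039111421657 0.06660283844923384
-29.087754269435152 0.06552193173508304 0.06634057489475687
-26.89787481549854 0.06661575406759714 0.06574341643504908
-28.570018124441702 0.06638349932976437 0.06687090328638315
-28.988868282581336 0.06891187046424194 0.06691077168276975
-27.718359912719563 0.06896784046251973 0.06995987551805244
```

jog_arm --pt "-0.2 3.3 0 6 255" --pt "-0.2 3.3 0 6 255" --pt "-0.2 3.3 0 6 255" --pt "-0.2 3.3 0 6 255" --pt "-0.2 3.3 0 6 255" --pt "-0.2 3.3 0 0 255" --pt "-0.2 3.3 0 0 255" --pt "-0.2 3.3 0 0 255" --pt "-0.2 2.2 0 0 255" --pt "0 0 0 0 255"

```text
t: 7.45
tcp_pos: [0.5156, 0.2649, 0.1498]
tool_rot: [0.273, 0.962, -0.004, -0.021]
force: [-0.0, -0.1, -0.1]
finger_gap: 0.002
```

```bash
python3 look.py 9
```

```text
7.45 [0.51562987 0.26487738 0.14976206] [-0.03345553 -0.05526467 -0.0843644 ]
```

View pics/wrist9.png

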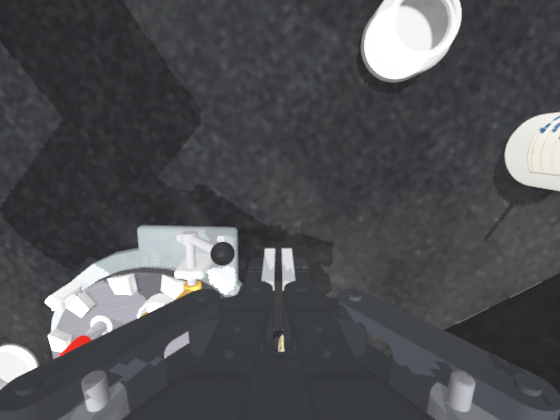

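View pics/both9.png

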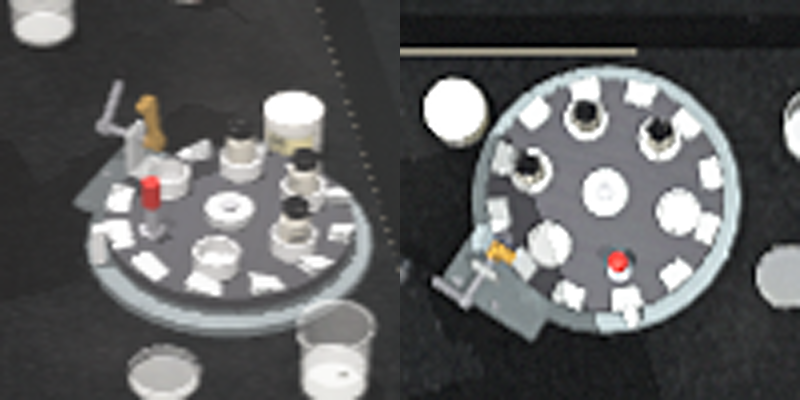

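Ball at (222,253) in the wrist view. The pawl is up and the red peg stands beside the pointer.

Run:
```python
from h import *
w=load('wrist9');b=onplane(w,222,253,.082);print(b,atdepth(w,222,253))
t=load('top9');
d=np.array([.545,.839]);tcp=np.array([.51563,.26488]);v=tcp-b[:2];print('along',v@d,'lat',v@[d[1],-d[0]], 'target',b[:2]+d*.042)
```

```text
[0.50929365 0.2175331  0.082     ] [0.50759093 0.22058987 0.08992065]
along 0.04317735903454735 lat -0.020487859362293744 target [0.53218365 0.2527711 ]
```

jog_arm --pt "1.7 -1.0 0 0 255" --pt "0.2 0 -1.5 0 255" --pt "0 0 -3.0 0 255" --pt "0 0 -2.0 0 255" --pt "0 0 0 0 255"

```text
t: 8.02
tcp_pos: [0.5376, 0.2432, 0.0827]
tool_rot: [0.278, 0.96, -0.005, -0.02]
force: [-0.3, -0.7, -0.7]
finger_gap: -0.003
```

jog_arm --pt "-0.8 0.6 -0.4 0 255" --pt "0 0 0 0 255"

```text
t: 8.18
tcp_pos: [0.5287, 0.2465, 0.0776]
tool_rot: [0.28, 0.96, -0.006, -0.022]
force: [0.2, -0.3, -0.5]
finger_gap: -0.0
```

jog_arm --pt "-0.5 -0.8 0 0 255" --pt "-0.5 -0.8 0 0 255" --pt "-0.5 -0.8 0 0 255" --pt "-0.5 -0.8 0 0 255" --pt "0 0 0 0 255"

```text
t: 8.6
tcp_pos: [0.5189, 0.2195, 0.0882]
tool_rot: [0.283, 0.959, 0.006, -0.008]
force: [-0.3, -1.1, -1.0]
finger_gap: 0.002
```

```bash
python3 look.py 10
```

```text
8.6 [0.51892864 0.21954056 0.08816778] [-0.3328073  -1.09969096 -0.99152284]
```

View pics/wrist10.png

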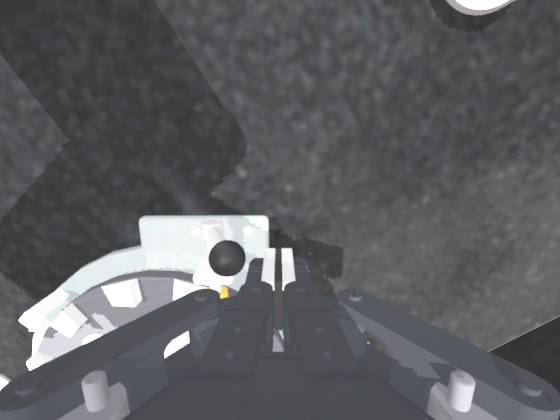

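View pics/both10.png

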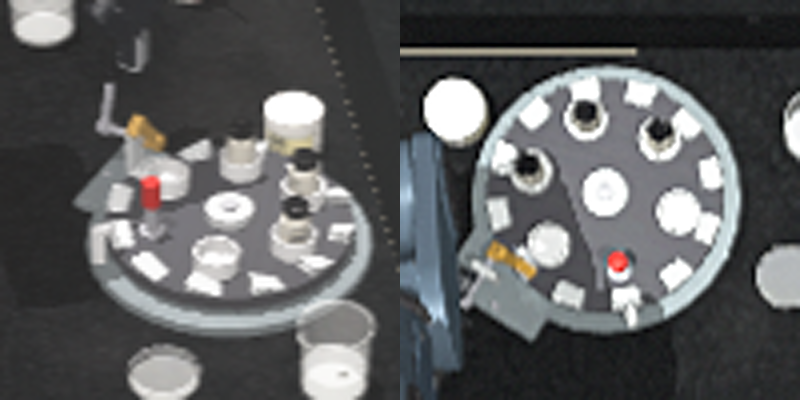

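jog_arm --pt "-0.7 -0.4 -0.6 0 255" --pt "-0.6 -0.7 -0.3 0 255" --pt "-0.5 -0.7 0 0 255" --pt "0 0 0 0 255"

```text
t: 9.08
tcp_pos: [0.4991, 0.2008, 0.0771]
tool_rot: [0.282, 0.959, 0.005, -0.01]
force: [0.2, 0.8, 0.2]
finger_gap: -0.002
```

```bash
python3 look.py 11
```

```text
9.0833 [0.49908384 0.20081856 0.07712383] [0.21745684 0.8133075  0.23481956]
```

View pics/wrist11.png

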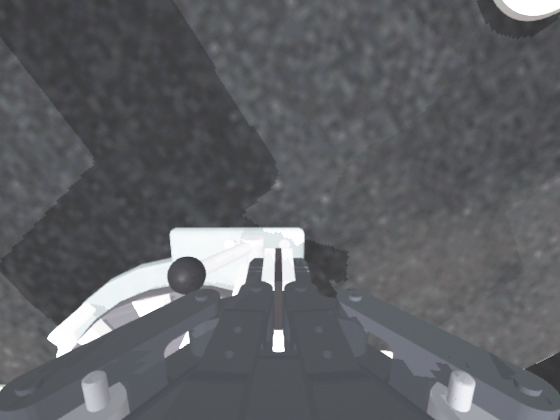

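View pics/both11.png

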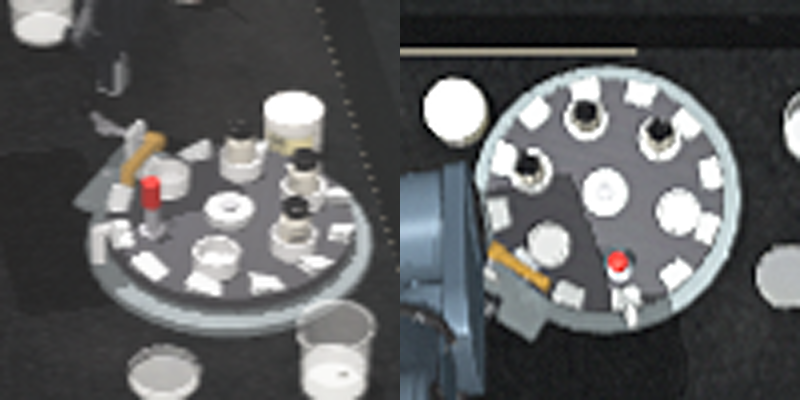

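Pawl dropped. Retreat and check that it is fully down.

jog_arm --pt "0.3 0.6 2.5 0 255" --pt "0 0 3.5 0 255" --pt "0 0 3.5 0 255" --pt "-2.0 1.5 1.0 0 255" --pt "-3.0 2.0 0 0 255" --pt "-3.0 2.0 0 0 255" --pt "-2.0 0 0 0 255" --pt "0 0 0 0 255"

```text
t: 9.9
tcp_pos: [0.4075, 0.266, 0.1891]
tool_rot: [0.284, 0.959, 0.009, -0.004]
force: [-0.9, -0.2, -0.3]
finger_gap: 0.002
```

```bash
python3 look.py 12
```

```text
9.9 [0.40750931 0.26595334 0.1890879 ] [-0.88510925 -0.1837208  -0.27174843]
```

View pics/wrist12.png

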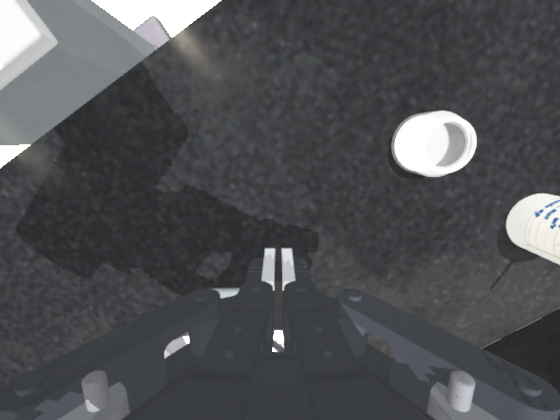

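View pics/both12.png

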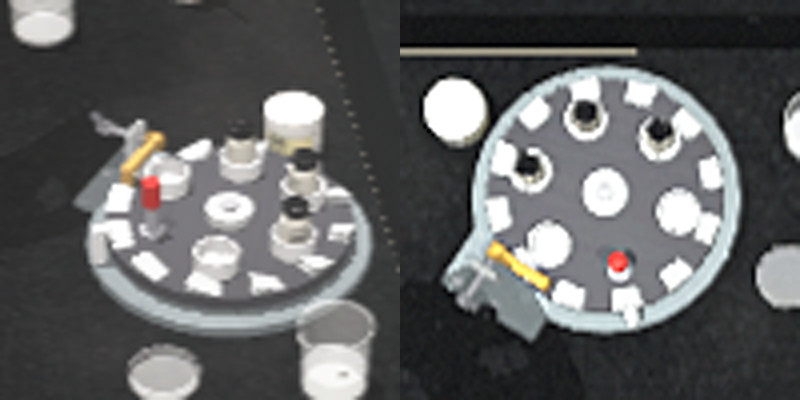

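jog_arm --pt "0.3 -3 1.0 0 255" --pt "0.3 -3 1.0 0 255" --pt "0.3 -3 1.0 0 255" --pt "0.3 -2.5 0.5 0 255" --pt "0.3 -0.5 0 0 255" --pt "0 0 0 0 255"

```text
t: 10.55
tcp_pos: [0.4413, 0.1393, 0.2258]
tool_rot: [0.286, 0.958, 0.013, 0.004]
force: [0.3, -0.3, -0.3]
finger_gap: -0.003
```

```bash
python3 look.py 13
python3 - <<'E'
from h import *
w=load('wrist11');print(onplane(w,187,273,.088))
a=load('wrist1');b=load('wrist13')
f=lambda d,o:cv2.resize(d['img'][200:320,260:400,::-1],None,fx=2.8,fy=2.8,interpolation=cv2.INTER_CUBIC)
cv2.imwrite('pics/cmp.png',np.hstack([f(a,0),f(b,0)]))
a=load('side1');b=load('side13')
f=lambda d:cv2.resize(d['img'][165:215,230:290,::-1],None,fx=6,fy=6,interpolation=cv2.INTER_CUBIC)
cv2.imwrite('pics/cmps.png',np.hstack([f(a),f(b)]))
E
```

```text
10.55 [0.44131882 0.13932294 0.22581855] [ 0.32556182 -0.32951022 -0.30615227]
[0.47436325 0.16453499 0.088     ]
```

View pics/cmp.png

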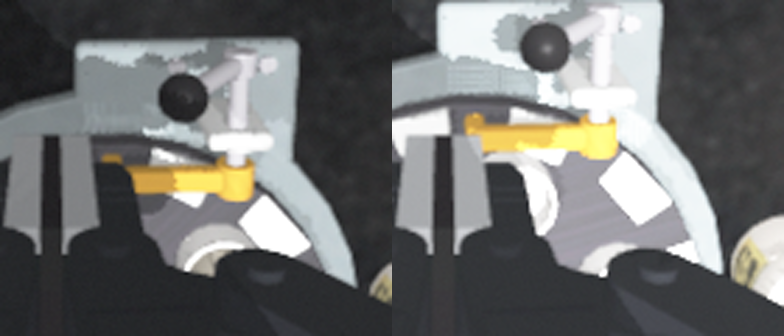

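View pics/cmps.png

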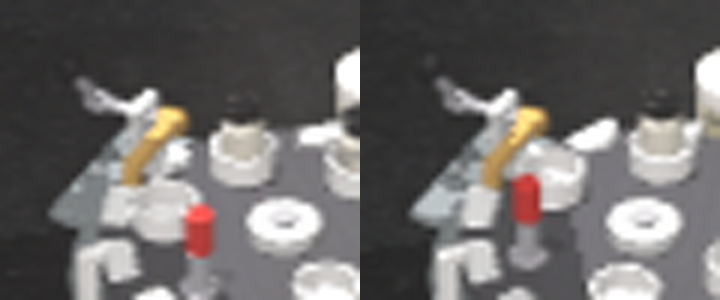

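Run:
```python
from h import *
def ballfit(w,u,v,r=16):
    g=w['img'][v-r:v+r,u-r:u+r].sum(2)<130
    n,l,st,c=cv2.connectedComponentsWithStats(g.astype(np.uint8));i=l[r,r];return c[i]+[u-r,v-r],st[i]
for k,u,v in(('1',325,235),('13',314,216)):
    w=load('wrist'+k);c,s=ballfit(w,u,v);print(k,c,s,onplane(w,*c,.088))
m=cv2.absdiff(load('side1')['img'],load('side13')['img'])
# bracket/lever region diff
print(m[165:185,236:256].max(2).mean(), m[190:210,290:310].max(2).mean())
# bystander check, top
a=load('top')['img'];b=load('top12')['img'];d=cv2.absdiff(a,b).max(2)
for n,(x,y) in dict(tub=(219,188),wash=(132,205),jar=(153,248),beaker=(309,191),petri=(302,229),marker=(403,250),carton=(414,211)).items():print(n,d[y-14:y+14,x-14:x+14].mean().round(1))
```

```text
1 [324.64699454 234.20765027] [  0   0  32  32 915] [0.47413122 0.16336537 0.088     ]
13 [313.5 215.5] [   0    0   32   32 1024] [0.4732221  0.16337958 0.088     ]
1.9625 49.36
tub 2.0
wash 2.3
jar 73.6
beaker 1.8
petri 2.1
marker 2.0
carton 2.0
```

```bash
python3 -c "
from station import *
print(sign_off())"
```

```text
the job is handed in; nothing more can be done
None
```

I flipped the pawl up, pushed the wheel back one notch by its red peg, flipped the pawl down again and handed the job in at about 10.6 s. No verdict was reported.

**Wheel:** The last views put the peg about 0.5° past the pointer. The wheel turned about 28.5° in total, so joint wheel should read between -0.47 and -0.50, against the drop-in range of -0.52 to -0.39. Rotations measured on single wells ranged from 26.9° to 29.6°, so this is good to a degree or so.

**Pawl:** It looks fully down. The ball is back within about 1 to 1.5 mm of where it started; on a tooth top it would sit about 6.5 mm off. The lever area in the side picture matches the start to within image noise. In the final wrist picture the dark-pixel search for the ball failed (it filled its whole window). For that picture I relied on the visible position and the side comparison.

**Other things on the bench:**
- **Vials:** they stand in their wells.
- **Tub, wash bottle, beaker, petri dish, marker and carton:** unchanged in the top view.
- **Jar:** it could not be compared because the arm hid it, but the tool never came near it.

The arm was clear of everything when I handed in.

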